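Bolt down the leak-test pot's lid crosswise in passes

TASK

Finish tightening the four bar nuts on the lid of the round test pot evenly, in passes. Two nuts opposite one another already stand at their half-way marks (the single line); first turn the other two clockwise to theirs, and only then go round again crosswise - a nut, then the one straight across from it, then the remaining two - turning each fully home to its stop (the double line). Do not press on the round window in the lid, and leave the other things on the table where they are.

Things in the scene. Friction and masses are not known exactly. Their poses are not given: they have to be found in the camera images.
- lid_centre (a point): Round leak-test pot, fixed, aluminium lid 184 mm across; this point is the centre of the lid's upper face, 70 mm above the table. x axis: over the brass hose spigot low on the side (ends 102 mm from centre). The four nuts stand on a 58 mm radius at 45 (nut_a), 135 (nut_b), 225 (nut_c), 315 (nut_d) degrees counter-clockwise from x, seen from above: a is opposite c, b opposite d.
- nut_a_grip (a point): Centre of the steel grip bar of nut_a, on its turning axis, 28 mm above the lid. Bar 34 mm long (x), 12 mm wide (y), 24 mm tall, underside 16 mm above the lid on a 12 mm thick neck; nothing else near it is over 5 mm high. A thin pointer nose at +x, low on the bar, reaches 28 mm from the axis. Turns with the nut.
- nut_a (a joint): Turn of nut_a in rad, growing clockwise seen from above (tightening). 0: nose 0.8 rad counter-clockwise of straight outward from the lid's centre; 0.8: nose straight outward, at the single line (half way); 1.6: nose between the double lines, at a hard stop (home). Two opposite nuts start at about 0.8, the other two at 0 to 0.2; light friction (0.1 N m), stays where it is left.
- nut_b_grip (a point): Centre of the steel grip bar of nut_b, on its turning axis, 28 mm above the lid. Bar 34 mm long (x), 12 mm wide (y), 24 mm tall, underside 16 mm above the lid on a 12 mm thick neck; nothing else near it is over 5 mm high. A thin pointer nose at +x, low on the bar, reaches 28 mm from the axis. Turns with the nut.
- nut_b (a joint): Turn of nut_b in rad, growing clockwise seen from above (tightening). 0: nose 0.8 rad counter-clockwise of straight outward from the lid's centre; 0.8: nose straight outward, at the single line (half way); 1.6: nose between the double lines, at a hard stop (home). Two opposite nuts start at about 0.8, the other two at 0 to 0.2; light friction (0.1 N m), stays where it is left.
- nut_c_grip (a point): Centre of the steel grip bar of nut_c, on its turning axis, 28 mm above the lid. Bar 34 mm long (x), 12 mm wide (y), 24 mm tall, underside 16 mm above the lid on a 12 mm thick neck; nothing else near it is over 5 mm high. A thin pointer nose at +x, low on the bar, reaches 28 mm from the axis. Turns with the nut.
- nut_c (a joint): Turn of nut_c in rad, growing clockwise seen from above (tightening). 0: nose 0.8 rad counter-clockwise of straight outward from the lid's centre; 0.8: nose straight outward, at the single line (half way); 1.6: nose between the double lines, at a hard stop (home). Two opposite nuts start at about 0.8, the other two at 0 to 0.2; light friction (0.1 N m), stays where it is left.
- nut_d_grip (a point): Centre of the steel grip bar of nut_d, on its turning axis, 28 mm above the lid. Bar 34 mm long (x), 12 mm wide (y), 24 mm tall, underside 16 mm above the lid on a 12 mm thick neck; nothing else near it is over 5 mm high. A thin pointer nose at +x, low on the bar, reaches 28 mm from the axis. Turns with the nut.
- nut_d (a joint): Turn of nut_d in rad, growing clockwise seen from above (tightening). 0: nose 0.8 rad counter-clockwise of straight outward from the lid's centre; 0.8: nose straight outward, at the single line (half way); 1.6: nose between the double lines, at a hard stop (home). Two opposite nuts start at about 0.8, the other two at 0 to 0.2; light friction (0.1 N m), stays where it is left.
- window: Thin pale clear-plastic window, a 68 mm disc in the middle of the lid, in a dark ring 80 mm across; top 5 mm above the lid's face. Origin on the pot's axis at table height. Fragile: bears about 8 N.
- comb: Bystander, loose on the table: slim harmonica comb standing on its long edge, 128 mm long, 12 mm thick, 34 mm tall. Origin: centre of its underside.
- tweezers: Bystander, loose on the table: steel tweezers, 122 mm. Origin: centre of its underside.
- fixture_a: Bystander, loose on the table: flat dark riveting plate, 205 x 126 x 31 mm. Origin: centre of its underside.
- mallet: Bystander, loose on the table: wooden mallet, 262 mm. Origin: centre of its underside.
- spare_cover: Bystander, loose on the table: single polished cover plate, 103 x 30 x 10 mm. Origin: centre of its underside.
- marker: Bystander, loose on the table: black marker pen, 134 mm. Origin: centre of its underside.
- pencil: Bystander, loose on the table: pencil, 183 mm. Origin: centre of its underside.
Not all that is in view belongs to the job. What is meant by the part that bears lid_centre is not orange, and is the larger of those in its own colour.

How it is judged:
By the outcome, as a careful person would: the job done as asked, in the order asked, and still so for the second after the job is handed in, with the robot touching nothing.
It also fails if it takes over 64 s, if anything falls off the work surface, if the arm or the gripper's body presses on something with over 40 N, if the wrist force passes 120 N, or if a joint passes its speed limit or range.

ROBOT

A 7-joint arm with a two-finger parallel gripper is mounted at the origin on a cart in front of the work surface, level with it; the furniture and walls round the work are solid. World frame = base frame: x ahead of the robot, y to its left, z up, the work surface at z = 0. Lengths are in m, angles in rad, forces in N, time in s.
With the tool pointing down it reaches from about 0.425 to 0.95 m from the base axis. Payload 16.7 kg.
Tool frame: the origin (TCP) lies between the finger pads; the fingertips stand 25 mm ahead of it and the grasp point (between the pads) lies 6 mm ahead of it; z points along the fingers, y is the line along which they close (so a half turn about z gives the same grasp; the last joint's range is limited). The gripper opens to 94 mm and grips with 3 to 60 N. Pads are 16 mm wide; open, the fingers measure 119 mm over their backs; the gripper's body (75 mm by 177 mm) begins 78 mm behind the grasp point.
Start: joints at [1.129, 0.426, 0.074, 1.606, -0.034, 1.111, -0.067], TCP at [0.194, -0.646, 0.23] pointing down, gripper open.
Joint ranges: [-2.85, 2.85], [-0.5, 2.14], [-1.23, 1.37], [0.21, 2.46], [-1.02, 4.16], [0.16, 2.05], [-2.73, 2.73]. Speed limits (rad/s): [1.89, 1.89, 2.39, 2.39, 3.01, 3.01, 3.01].

INTERFACE

Orientations are given as a rotation vector (axis times angle).
In Python, from station import arm, eyes, order gives the robot as it stands. The module is installed in compiled form; this text tells all that it offers.
- The arm moves only by the shell command python3 -m crank 'ROWS'. ROWS is JSON, a list of rows, each a list of 3 entries, a list of its own where there are three numbers: the shift along the tool's x, y, z in m, then the turn, a rotation vector about the tool's x, y, z in degrees, then the opening, from 0 (shut) to 1 (fully open). In form: [[[tx, ty, tz], [rx, ry, rz], hand], ...]. A call has 1 to 12 rows; each row is the pose to reach, as a shift and turn from the pose commanded when the call began, along the tool's axes at that moment; what a row does not reach only later rows make up. A row lasts 1/12 s, in which the tool goes at most 41.7 mm and 7.16 degrees, less where a joint would pass 70% of its speed; a pose out of reach is approached as far as the arm can. A call with a gripper value outside its range is refused whole. The fingers move at their own pace and stop on an object; the grip force is fixed at half the most. Time passes only in rows, so rows that repeat a pose let the fingers close. It gives the time, the measured TCP pose, the force, the opening and the grip force at its end, in the units of the state.
- arm.read_state(): the state, without advancing time (a new reading comes with each control period).
- eyes.read_camera(name): name is "scene" or "top" or "wrist"; returns the picture (480x640x3 uint8, red, green, blue); there is no depth.
- eyes.calibration(name): a dict with "intrinsics" (3x3 intrinsics, pixels), "pose" (4x4, takes a point from camera to world coordinates). Camera axes: x right, y down, z forward; pixel columns grow to the right and rows downward; lengths in m; the calibration is good to about 2 mm. A picture is of the moment at which its call begins: read the wrist's pose just before it. calibration takes no time and is no camera call; for the wrist camera it gives the pose at the moment of the call.
- order.job_done(): hands the job in; it is judged then, once.
The state is a dict: "t": time; "joint_positions": joint angles; "joint_vel": joint speeds; "tau": joint torques, N m; "position": TCP position; "orientation": TCP orientation; "ft_force": force on the tool from outside, world axes, zero at the start; "wrist_torque": the same for the moment, N m; "width": opening from 0.0 (shut) to 1.0 (fully open); "grasp_force": force on a finger pad.
Only numpy, scipy, OpenCV 4.12 (cv2) and the standard library are available. Lean on these libraries where they do the work, as an engineer would, in place of code of your own. Each camera call takes 0.05 s, during which the arm holds its last target. There are 200 camera calls.

## Working session

There is one attempt and no reset: what is moved stays moved. The work goes in short steps, Python scripts to look and compute and a shell command to move; the robot and the scene stay as the last step left them, time stands still between calls to the robot, and variables do not carry over. Pictures are saved under pics/ and viewed, at most 10 in all, crops included, and the job is handed in when it is done.

```bash
mkdir -p pics; python3 - <<'E'
from station import arm,eyes
import cv2,numpy as np
s=arm.read_state();print({k:np.round(v,3) for k,v in s.items()})
for n in("top","scene"):
    im=eyes.read_camera(n);cv2.imwrite(f"pics/{n}0.png",im[...,::-1]);c=eyes.calibration(n);print(n,np.round(c["intrinsics"],1).tolist(),np.round(c["pose"],3).tolist())
E
```

```text
{'t': np.float64(0.0), 'joint_positions': array([ 1.129,  0.427,  0.074,  1.607, -0.034,  1.111, -0.067]), 'joint_vel': array([-0.001,  0.   , -0.   , -0.   , -0.002,  0.002,  0.001]), 'tau': array([ 1.0000e-03, -9.3581e+01,  3.6670e+00, -4.5418e+01, -4.9000e-02,
        2.0000e-02,  0.0000e+00]), 'position': array([ 0.194, -0.646,  0.23 ]), 'orientation': array([-3.107, -0.457,  0.   ]), 'ft_force': array([-0.159, -0.723, -0.073]), 'wrist_torque': array([ 0.014,  0.02 , -0.003]), 'grasp_force': np.float64(0.0), 'width': np.float64(1.0)}
top [[600.8, 0.0, 317.8], [0.0, 600.8, 245.2], [0.0, 0.0, 1.0]] [[0.013, -0.988, 0.155, 0.388], [-1.0, -0.014, -0.003, 0.011], [0.005, -0.155, -0.988, 1.438], [0.0, 0.0, 0.0, 1.0]]
scene [[489.0, 0.0, 324.1], [0.0, 489.0, 229.5], [0.0, 0.0, 1.0]] [[-0.631, -0.362, 0.686, -0.327], [-0.776, 0.312, -0.549, 0.726], [-0.016, -0.879, -0.477, 0.72], [0.0, 0.0, 0.0, 1.0]]
```

View pics/top0.png

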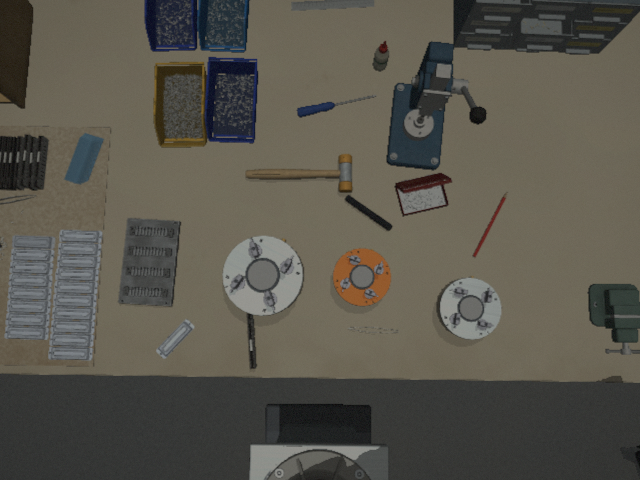

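Candidates: a large silver pot (262,275), an orange pot (362,277) and a small silver pot (470,308). The one meant is the large silver pot, because it isn't orange and is the larger of the two silver ones; its lid is about 80 px, or 184 mm, across. I'll confirm this in an enlarged crop.

```bash
cat > h.py <<'E'
import numpy as np,cv2
from station import arm,eyes
from scipy.spatial.transform import Rotation as R
def ray(n,uv,z,c=None):
    c=c or eyes.calibration(n);P=np.array(c["pose"]);d=P[:3,:3]@np.linalg.inv(c["intrinsics"])@np.array([uv[0],uv[1],1.]);return P[:3,3]+d*(z-P[2,3])/d[2]
def proj(c,p):
    P=np.array(c["pose"]);q=np.array(c["intrinsics"])@(P[:3,:3].T@(np.array(p)-P[:3,3]));return q[:2]/q[2]
E
python3 - <<'E'
from h import *
im=cv2.imread("pics/top0.png");a=im[215:335,200:320]
hsv=cv2.cvtColor(im,cv2.COLOR_BGR2HSV)
m=((hsv[...,1]<25)&(hsv[...,2]>140)).astype(np.uint8);m[:, :200]=0;m[:,320:]=0;m[:220]=0;m[330:]=0
c=max(cv2.findContours(m,0,2)[0],key=cv2.contourArea);(u,v),r=cv2.minEnclosingCircle(c);e=cv2.fitEllipse(cv2.convexHull(c))
print(u,v,r,e,ray("top",e[0],.07), [np.linalg.norm(ray("top",(e[0][0]+k,e[0][1]),.07)-ray("top",e[0],.07)) for k in (e[1][0]/2,e[1][1]/2)])
cv2.imwrite("pics/crop0.png",cv2.resize(a,None,fx=5,fy=5,interpolation=3))
s=arm.read_state();c=eyes.calibration("wrist");Rt=R.from_rotvec(s["orientation"]).as_matrix()
P=np.array(c["pose"]);print(np.round(Rt,3).tolist(),"cam in tool",np.round(Rt.T@(P[:3,3]-s["position"]),3),np.round(Rt.T@P[:3,:3],3).tolist(),np.round(c["intrinsics"],0).tolist())
E
```

```text
265.5 274.0 38.74606704711914 ((264.2500305175781, 274.4153137207031), (74.1868896484375, 76.99405670166016), 169.61212158203125) [0.53307311 0.12943844 0.07      ] [np.float64(0.08481730942321954), np.float64(0.08802769125038658)]
[[0.958, 0.288, -0.0], [0.288, -0.958, 0.001], [-0.0, -0.001, -1.0]] cam in tool [ 0.081 -0.    -0.154] [[0.0, -0.961, -0.276], [1.0, 0.0, -0.0], [0.0, -0.276, 0.961]] [[374.0, 0.0, 322.0], [0.0, 374.0, 242.0], [0.0, 0.0, 1.0]]
```

View pics/crop0.png

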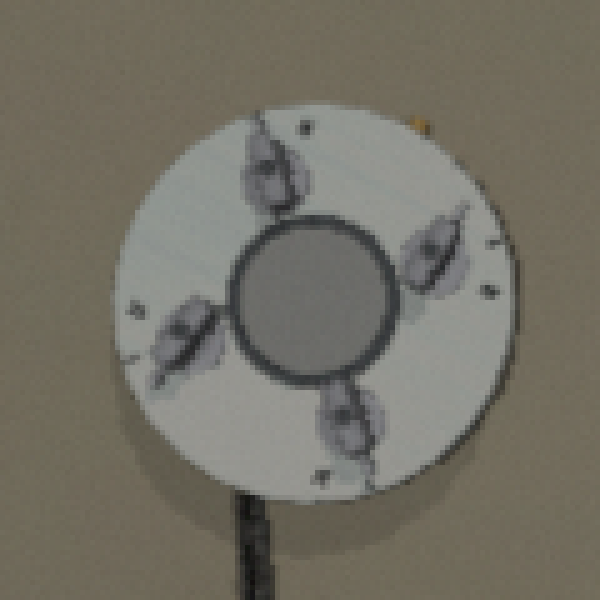

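View pics/scene0.png

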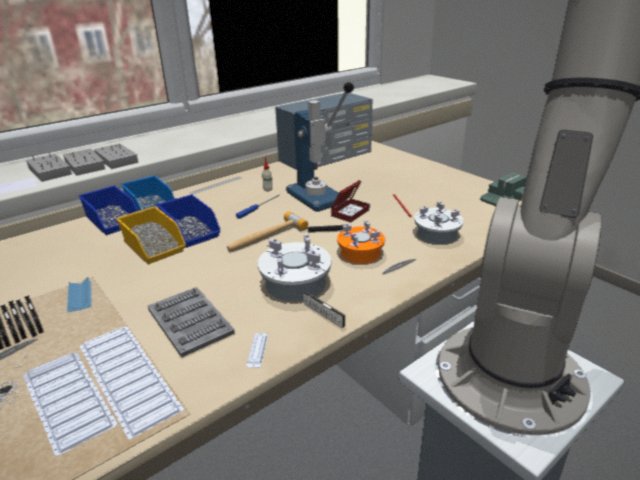

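The crop shows the large silver pot. Its lid centre is near crop (315,303), i.e. image (263,275.6), and the brass spigot is at the upper right (420,127), about -31° in the world. So a is at the top, b left, c bottom and d right. The noses of a and c point outward (half way), and those of b and d lag, so b and d are turned first. The scene view shows a clear path over the pots, so I'm moving above the lid.

```bash
python3 -m crank '[[[0.36,-0.306,0],[0,0,0],0.45],[[0.36,-0.306,0],[0,0,0],0.45],[[0.36,-0.306,0],[0,0,0],0.45],[[0.36,-0.306,0],[0,0,0],0.45],[[0.36,-0.306,0],[0,0,0],0.45],[[0.36,-0.306,0],[0,0,0],0.45],[[0.36,-0.306,0],[0,0,0],0.45],[[0.36,-0.306,0],[0,0,0],0.45],[[0.36,-0.306,0],[0,0,0],0.45],[[0.36,-0.306,0],[0,0,0],0.45],[[0.36,-0.306,0],[0,0,0],0.45],[[0.36,-0.306,0],[0,0,0],0.45]]'
python3 -m crank '[[[0.187,-0.341,0],[0,0,0],0.45],[[0.187,-0.341,0],[0,0,0],0.45],[[0.187,-0.341,0],[0,0,0],0.45],[[0.187,-0.341,0],[0,0,0],0.45],[[0.187,-0.341,0],[0,0,0],0.45],[[0.187,-0.341,0],[0,0,0],0.45],[[0.187,-0.341,0],[0,0,0],0.45],[[0.187,-0.341,0],[0,0,0],0.45],[[0.187,-0.341,0],[0,0,0],0.45],[[0.187,-0.341,0],[0,0,0],0.45],[[0.187,-0.341,0],[0,0,0],0.45],[[0.187,-0.341,0],[0,0,0],0.45]]'
python3 - <<'E'
from h import *
import pickle
s=arm.read_state();c=eyes.calibration("wrist");im=eyes.read_camera("wrist")[...,::-1]
pickle.dump((s,c,im),open("w1.pkl","wb"));cv2.imwrite("pics/w1.png",im);print(s["t"],s["position"],s["orientation"],s["joint_positions"],s["width"])
print(proj(c,[.531,.131,.07]))
E
```

```text
t: 1.1
position: [0.4537, -0.2444, 0.2306]
orientation: [-3.106, -0.465, -0.002]
ft_force: [1.0, 0.2, 0.7]
width: 0.448
grasp_force: 0.0
t: 2.1
position: [0.5316, 0.1312, 0.23]
orientation: [-3.108, -0.459, 0.001]
ft_force: [0.7, -0.7, 0.4]
width: 0.448
grasp_force: 0.0
2.1 [0.53163297 0.1311902  0.23003509] [-3.10772006e+00 -4.59442865e-01  1.48883726e-03] [ 0.02580651  0.25210042 -0.45092665  1.86971462  0.12537505  1.04837817
 -1.75279533] 0.4478591110816406
[322.52445955 231.65220179]
```

View pics/w1.png

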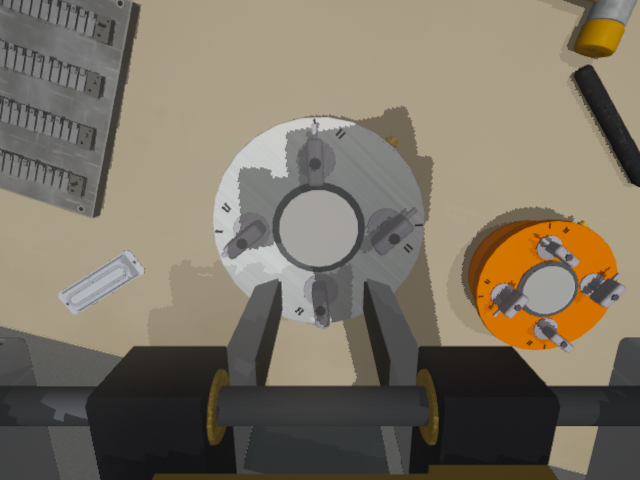

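The wrist view shows the lid with its window at (318,228) and bar-top screws at a (316,163), b (242,243), c (321,310) and d (394,238). The spigot is at (391,141). Now I'll measure these and enlarge.

```bash
python3 - <<'E'
from h import *
import pickle
s,c,im=pickle.load(open("w1.pkl","rb"));g=cv2.cvtColor(im,cv2.COLOR_BGR2GRAY)
# window: bright disc in dark ring
m=(g>180).astype(np.uint8);n,l,st,ce=cv2.connectedComponentsWithStats(m,connectivity=4);k=l[228,318];e=cv2.fitEllipse(cv2.findContours((l==k).astype(np.uint8),0,1)[0][0])
C=ray("wrist",e[0],.075,c);print("win",e,C, np.linalg.norm(ray("wrist",(e[0][0]+e[1][1]/2,e[0][1]),.075,c)-C))
N={}
for n,p in dict(a=(316,163),b=(242,243),c=(321,310),d=(394,238)).items():
    q=ray("wrist",p,.11,c);d=q-C;print(n,q.round(4),"r",np.hypot(*d[:2]).round(4),"ang",np.degrees(np.arctan2(d[1],d[0])).round(1))
sp=ray("wrist",(391,141),.02,c)-C;print("spigot",sp,np.degrees(np.arctan2(sp[1],sp[0])))
cv2.imwrite("pics/w1c.png",cv2.resize(im[110:330,200:440],None,fx=2.7,fy=2.7,interpolation=2))
E
```

```text
win ((319.5, 239.5), (557.3566284179688, 771.0567016601562), 90.0) [0.52482142 0.13184764 0.075     ] 0.33117193867387784
a [0.5884 0.1533 0.11  ] r 0.0671 ang 18.6
b [0.5145 0.1903 0.11  ] r 0.0594 ang 100.0
c [0.4782 0.1163 0.11  ] r 0.0492 ang -161.6
d [0.5519 0.0805 0.11  ] r 0.0581 ang -62.2
spigot [ 0.09672405 -0.04077017 -0.055     ] -22.855916622386392
```

View pics/w1c.png

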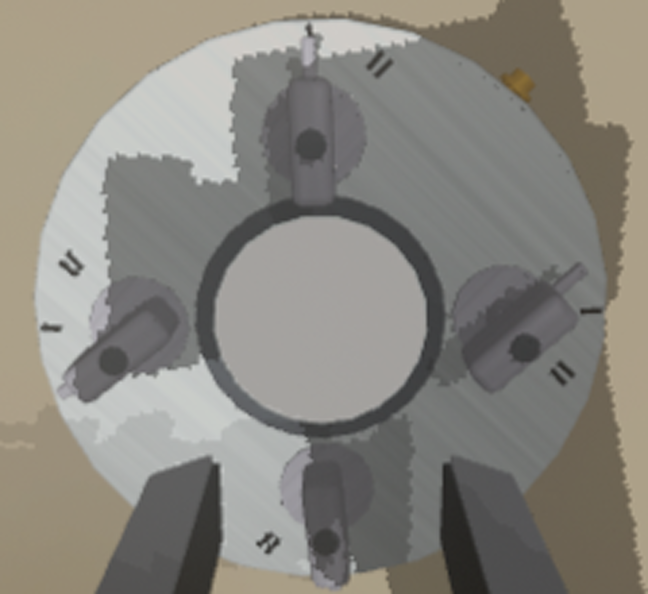

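```bash
python3 - <<'E'
from h import *
import pickle
s,c,im=pickle.load(open("w1.pkl","rb"))
C=np.array([.5333,.1351]);Rt=R.from_rotvec(s["orientation"]).as_matrix();yaw=np.degrees(np.arctan2(Rt[1,0],Rt[0,0]));print("yaw",yaw)
for n,A,p in(("a",18.7,(314.1,123)),("b",108.7,(224.1,255.6)),("c",198.7,(323.3,326.7)),("d",288.7,(415.9,209.3))):
    N=C+.058*np.array([np.cos(np.radians(A)),np.sin(np.radians(A))])
    for z in(.088,.092):
        q=ray("wrist",p,z,c)[:2]-N;a=np.degrees(np.arctan2(q[1],q[0]));t=.8-np.radians((a-A+180)%360-180);print(n,z,"len",np.hypot(*q).round(4),"noseang",a.round(1),"joint",t.round(3))
    d=np.r_[N,s["position"][2]]-s["position"];print("  shift",(Rt.T@d).round(4))
E
```

```text
yaw 16.819300758280963
a 0.088 len 0.0281 noseang 19.3 joint 0.789
a 0.092 len 0.028 noseang 19.2 joint 0.792
  shift [ 0.0607 -0.0052 -0.0001]
b 0.088 len 0.0272 noseang 146.8 joint 0.135
b 0.092 len 0.0255 noseang 146.1 joint 0.147
  shift [ 0.0008 -0.0612  0.    ]
c 0.088 len 0.0274 noseang -158.9 joint 0.758
c 0.092 len 0.0252 noseang -158.5 joint 0.752
  shift [-0.0552 -0.0014  0.0001]
d 0.088 len 0.0272 noseang -31.8 joint 0.111
d 0.092 len 0.027 noseang -29.1 joint 0.064
  shift [ 0.0046  0.0547 -0.    ]
```

Bar lengths (28 mm nose) and radii (58 mm) all check out: b ≈ 0.14, d ≈ 0.09, a ≈ 0.79, c ≈ 0.76. Starting with nut b.

```bash
python3 -m crank '[[[0.001,-0.061,0.03],[0,0,50],0.4],[[0.001,-0.061,0.03],[0,0,50],0.4],[[0.001,-0.061,0.03],[0,0,50],0.4],[[0.001,-0.061,0.03],[0,0,50],0.4],[[0.001,-0.061,0.03],[0,0,50],0.4],[[0.001,-0.061,0.03],[0,0,50],0.4],[[0.001,-0.061,0.03],[0,0,50],0.4],[[0.001,-0.061,0.03],[0,0,50],0.4],[[0.001,-0.061,0.06],[0,0,50],0.4],[[0.001,-0.061,0.07],[0,0,50],0.4],[[0.001,-0.061,0.07],[0,0,50],0.4]]'
python3 - <<'E'
from h import *
s=arm.read_state();print(s["position"],np.degrees(R.from_rotvec(s["orientation"]).as_euler("ZYX"))[0],s["joint_positions"][6])
c=eyes.calibration("wrist");im=eyes.read_camera("wrist")[...,::-1].copy()
for z in(.11,.086): 
    p=proj(c,[.5147,.1900,z]);cv2.drawMarker(im,tuple(int(round(x)) for x in p),(0,0,255),0,12)
cv2.imwrite("pics/w2.png",im[100:420,120:520])
E
```

```text
t: 3.07
position: [0.514, 0.1874, 0.1583]
orientation: [3.007, -0.9, -0.005]
ft_force: [-0.1, -0.4, -0.6]
width: 0.4
grasp_force: 0.0
[0.51399273 0.18738802 0.15829044] -33.34580060610324 -2.714032743486602
```

View pics/w2.png

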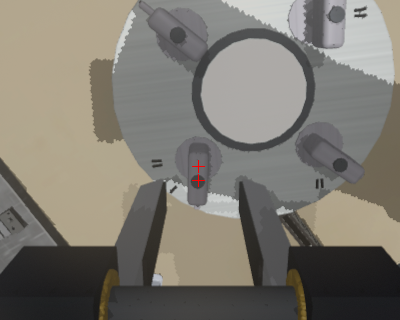

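The markers sit on nut b, but joint 7 is at its limit (+rz lowers j7). I'll take the half-turn-equivalent grasp instead, turning −180° here above the nut.

```bash
python3 -m crank '[[[0,0,-0.01],[0,0,-85],0.4],[[0,0,-0.01],[0,0,-85],0.4],[[0,0,-0.01],[0,0,-85],0.4],[[0,0,-0.01],[0,0,-85],0.4],[[0,0,-0.01],[0,0,-85],0.4],[[0,0,-0.01],[0,0,-85],0.4],[[0,0,-0.01],[0,0,-85],0.4],[[0,0,-0.01],[0,0,-85],0.4],[[0,0,-0.01],[0,0,-85],0.4],[[0,0,-0.01],[0,0,-85],0.4],[[0,0,-0.01],[0,0,-85],0.4],[[0,0,-0.01],[0,0,-85],0.4]]'
python3 -m crank '[[[0,0,0],[0,0,-83],0.4],[[0,0,0],[0,0,-83],0.4],[[0,0,0],[0,0,-83],0.4],[[0,0,0],[0,0,-83],0.4],[[0,0,0],[0,0,-83],0.4],[[0,0,0],[0,0,-83],0.4],[[0,0,0],[0,0,-83],0.4],[[0,0,0],[0,0,-83],0.4],[[0,0,0],[0,0,-83],0.4],[[0,0,0],[0,0,-83],0.4],[[0,0,0],[0,0,-83],0.4],[[0,0,0],[0,0,-83],0.4]]'
cat >> h.py <<'E'
C=np.array([.5333,.1351]);ANG=dict(a=18.7,b=108.7,c=198.7,d=288.7)
def N(n): A=np.radians(ANG[n]);return C+.058*np.array([np.cos(A),np.sin(A)])
def st(n,yaw,z=.106):
    s=arm.read_state();M=R.from_rotvec(s["orientation"]);m=M.as_matrix();y=np.degrees(np.arctan2(m[1,0],m[0,0]))
    print("t",round(s["t"],2),"yaw",y.round(2),"j7",s["joint_positions"][6].round(2),"tilt",np.degrees(np.arccos(-m[2,2])).round(2),"pos",np.round(s["position"],4),"F",np.round(s["ft_force"],1),"w",round(s["width"]*94,1),"shift to",n,(m.T@(np.r_[N(n),z]-s["position"])).round(4),"rz",((y-yaw+180)%360-180).round(1))
E
python3 -c 'from h import *;st("b",146.5)'
```

```text
t: 4.12
position: [0.5159, 0.1887, 0.1718]
orientation: [2.823, 1.378, 0.001]
ft_force: [0.8, 0.0, 0.9]
width: 0.397
grasp_force: 0.0
t: 5.12
position: [0.516, 0.1886, 0.1717]
orientation: [1.2, 2.902, 0.0]
ft_force: [0.2, -0.6, -0.9]
width: 0.401
grasp_force: 0.0
t 5.12 yaw 135.08 j7 0.01 tilt 0.07 pos [0.516  0.1886 0.1717] F [ 0.2 -0.6 -0.9] w 37.7 shift to b [0.002  0.0001 0.0657] rz -11.4
```

```bash
python3 -m crank '[[[0.002,0,0.01],[0,0,-7],0.4],[[0.002,0,0.025],[0,0,-11.4],0.4],[[0.002,0,0.045],[0,0,-11.4],0.4],[[0.002,0,0.06],[0,0,-11.4],0.4],[[0.002,0,0.066],[0,0,-11.4],0.4],[[0.002,0,0.066],[0,0,-11.4],0.4],[[0.002,0,0.066],[0,0,-11.4],0],[[0.002,0,0.066],[0,0,-11.4],0],[[0.002,0,0.066],[0,0,-11.4],0],[[0.002,0,0.066],[0,0,-11.4],0],[[0.002,0,0.066],[0,0,-11.4],0],[[0.002,0,0.066],[0,0,-11.4],0]]'
python3 -c 'from h import *;st("b",108.7)'
```

```text
t: 6.12
position: [0.5142, 0.1906, 0.1052]
orientation: [0.916, 3.004, -0.0]
ft_force: [-1.4, -1.9, 8.0]
width: 0.123
grasp_force: 29.9
t 6.12 yaw 146.1 j7 0.1 tilt 0.05 pos [0.5142 0.1906 0.1052] F [-1.4 -1.9  8. ] w 11.5 shift to b [-0.0007 -0.0002 -0.0008] rz 37.4
```

```bash
python3 -m crank '[[[0,0,0],[0,0,5],0],[[0,0,0],[0,0,10],0],[[0,0,0],[0,0,15],0],[[0,0,0],[0,0,20],0],[[0,0,0],[0,0,25],0],[[0,0,0],[0,0,30],0],[[0,0,0],[0,0,34],0],[[0,0,0],[0,0,37],0],[[0,0,0],[0,0,37.4],0],[[0,0,0],[0,0,37.4],0]]'
python3 -c 'from h import *;st("b",108.7)'
```

```text
t: 6.95
position: [0.5145, 0.1908, 0.1052]
orientation: [1.829, 2.553, 0.001]
ft_force: [-0.3, -2.0, 7.7]
width: 0.126
grasp_force: 30.0
t 6.95 yaw 108.76 j7 -0.47 tilt 0.07 pos [0.5145 0.1908 0.1052] F [-0.3 -2.   7.7] w 11.9 shift to b [-0.0008  0.     -0.0008] rz 0.1
```

```bash
python3 -m crank '[[[0,0,0],[0,0,0],0.4],[[0,0,0],[0,0,0],0.4],[[0,0,0],[0,0,0],0.4],[[0,0,0],[0,0,0],0.4],[[0,0,-0.03],[0,0,0],0.4],[[0,0,-0.06],[0,0,0],0.4],[[0,0,-0.065],[0,0,0],0.4]]'
python3 -m crank '[[[-0.035,0,0],[0,0,-7],0.4],[[-0.07,0,0],[0,0,-14],0.4],[[-0.1,0,0],[0,0,-21],0.4],[[-0.117,0,0],[0,0,-28],0.4],[[-0.117,0,0],[0,0,-35],0.4],[[-0.117,0,0],[0,0,-40.5],0.4],[[-0.117,0,0],[0,0,-40.5],0.4]]'
python3 - <<'E'
from h import *
st("d",149.5)
c=eyes.calibration("wrist");im=eyes.read_camera("wrist")[...,::-1].copy()
for n in "bd":
    for z in(.11,.086): cv2.drawMarker(im,tuple(int(round(x)) for x in proj(c,[*N(n),z])),(0,0,255),0,8)
cv2.imwrite("pics/w3.png",im)
E
```

```text
t: 7.53
position: [0.5153, 0.1919, 0.1735]
orientation: [1.828, 2.552, 0.006]
ft_force: [2.2, 0.0, 0.8]
width: 0.399
grasp_force: 0.0
t: 8.12
position: [0.5515, 0.0793, 0.1691]
orientation: [-0.827, -3.03, -0.0]
ft_force: [0.2, 0.4, -0.7]
width: 0.401
grasp_force: 0.0
t 8.12 yaw 149.46 j7 0.46 tilt 0.04 pos [0.5515 0.0793 0.1691] F [ 0.2  0.4 -0.7] w 37.7 shift to d [0.     0.0009 0.0631] rz -0.0
```

View pics/w3.png

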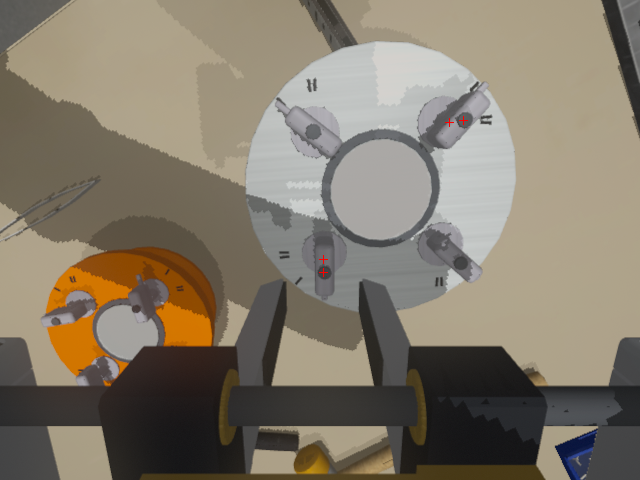

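b (465,118) now points straight outward with its nose at the single line. d (323,262) lies centred between the fingers, nose at (325,297), aligned with the tool.

```bash
python3 -m crank '[[[0,0.001,0.03],[0,0,0],0.4],[[0,0.001,0.055],[0,0,0],0.4],[[0,0.001,0.062],[0,0,0],0.4],[[0,0.001,0.062],[0,0,0],0.4],[[0,0.001,0.062],[0,0,0],0],[[0,0.001,0.062],[0,0,0],0],[[0,0.001,0.062],[0,0,0],0],[[0,0.001,0.062],[0,0,0],0],[[0,0.001,0.062],[0,0,0],0],[[0,0.001,0.062],[0,0,0],0]]'
python3 -c 'from h import *;st("d",108.7)'
```

```text
t: 9.0
position: [0.5523, 0.0803, 0.1084]
orientation: [0.835, 3.028, -0.001]
ft_force: [-2.8, -2.7, 9.9]
width: 0.127
grasp_force: 30.0
t 9.0 yaw 149.18 j7 0.39 tilt 0.07 pos [0.5523 0.0803 0.1084] F [-2.8 -2.7  9.9] w 11.9 shift to d [ 0.0003 -0.0003  0.0024] rz 40.5
```

```bash
python3 -m crank '[[[0,0,0],[0,0,5],0],[[0,0,0],[0,0,10],0],[[0,0,0],[0,0,15],0],[[0,0,0],[0,0,20],0],[[0,0,0],[0,0,25],0],[[0,0,0],[0,0,30],0],[[0,0,0],[0,0,35],0],[[0,0,0],[0,0,39],0],[[0,0,0],[0,0,40.4],0],[[0,0,0],[0,0,40.4],0]]'
python3 -c 'from h import *;st("d",108.7)'
python3 -m crank '[[[0,0,0],[0,0,0],0.4],[[0,0,0],[0,0,0],0.4],[[0,0,0],[0,0,0],0.4],[[0,0,0],[0,0,0],0.4],[[0,0,-0.03],[0,0,0],0.4],[[0,0,-0.06],[0,0,0],0.4],[[0,0,-0.065],[0,0,0],0.4]]'
python3 -c 'from h import *;st("a",18.7)'
```

```text
t: 9.83
position: [0.552, 0.0801, 0.1084]
orientation: [1.831, 2.551, -0.001]
ft_force: [-4.3, -5.3, 10.7]
width: 0.125
grasp_force: 30.0
t 9.83 yaw 108.66 j7 -0.23 tilt 0.08 pos [0.552  0.0801 0.1084] F [-4.3 -5.3 10.7] w 11.8 shift to d [ 0.0001 -0.0001  0.0024] rz -0.0
t: 10.42
position: [0.5537, 0.0816, 0.1766]
orientation: [1.826, 2.552, 0.005]
ft_force: [1.5, 0.2, 0.5]
width: 0.396
grasp_force: 0.0
t 10.42 yaw 108.83 j7 -0.17 tilt 0.27 pos [0.5537 0.0816 0.1766] F [1.5 0.2 0.5] w 37.2 shift to a [0.0572 0.0556 0.0708] rz 90.1
```

```bash
python3 -m crank '[[[0.02,0.02,0],[0,0,-7],0.4],[[0.04,0.04,0],[0,0,-14],0.4],[[0.057,0.056,0],[0,0,-21],0.4],[[0.057,0.056,0],[0,0,-28],0.4],[[0.057,0.056,0],[0,0,-35],0.4],[[0.057,0.056,0],[0,0,-42],0.4],[[0.057,0.056,0],[0,0,-49],0.4],[[0.057,0.056,0],[0,0,-56],0.4],[[0.057,0.056,0],[0,0,-63],0.4],[[0.057,0.056,0],[0,0,-70],0.4],[[0.057,0.056,0],[0,0,-77],0.4],[[0.057,0.056,0],[0,0,-84],0.4]]'
python3 -m crank '[[[0,0,0],[0,0,-6],0.4],[[0,0,0],[0,0,-6],0.4]]'
python3 - <<'E'
from h import *
st("a",198.7)
c=eyes.calibration("wrist");im=eyes.read_camera("wrist")[...,::-1].copy()
for n in "abcd":
    z=.11;cv2.drawMarker(im,tuple(int(round(x)) for x in proj(c,[*N(n),z])),(0,0,255),0,6)
cv2.imwrite("pics/w4.png",im)
E
```

```text
t: 11.42
position: [0.5866, 0.1527, 0.1724]
orientation: [-0.36, 3.121, 0.0]
ft_force: [-0.4, 0.4, 0.2]
width: 0.401
grasp_force: 0.0
t: 11.58
position: [0.5866, 0.1526, 0.1721]
orientation: [0.521, -3.098, -0.001]
ft_force: [-0.1, 0.1, 0.1]
width: 0.398
grasp_force: 0.0
t 11.58 yaw -160.89 j7 1.11 tilt 0.04 pos [0.5866 0.1526 0.1721] F [-0.1  0.1  0.1] w 37.4 shift to a [-0.0019  0.0005  0.0661] rz 0.4
```

View pics/w4.png

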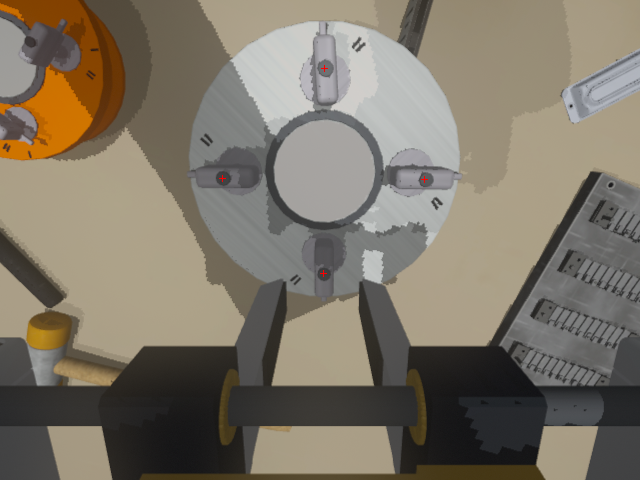

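All four noses now point straight outward at their single lines: d (222,178), b (425,180), c (325,68) and a (323,272), with the markers on the screws. Pass 2 begins with a.

```bash
python3 -m crank '[[[-0.002,0,0.03],[0,0,0],0.4],[[-0.002,0,0.055],[0,0,0],0.4],[[-0.002,0,0.065],[0,0,0],0.4],[[-0.002,0,0.065],[0,0,0],0.4],[[-0.002,0,0.065],[0,0,0],0],[[-0.002,0,0.065],[0,0,0],0],[[-0.002,0,0.065],[0,0,0],0],[[-0.002,0,0.065],[0,0,0],0],[[-0.002,0,0.065],[0,0,0],0],[[-0.002,0,0.065],[0,0,0],0]]'
python3 -m crank '[[[0,0,0],[0,0,6],0],[[0,0,0],[0,0,12],0],[[0,0,0],[0,0,18],0],[[0,0,0],[0,0,24],0],[[0,0,0],[0,0,30],0],[[0,0,0],[0,0,36],0],[[0,0,0],[0,0,40],0],[[0,0,0],[0,0,43],0],[[0,0,0],[0,0,45],0],[[0,0,0],[0,0,45],0]]'
python3 -c 'from h import *;st("a",152.9);print(arm.read_state()["wrist_torque"])'
```

```text
t: 12.47
position: [0.5888, 0.1542, 0.1086]
orientation: [-0.514, 3.098, 0.001]
ft_force: [-2.7, 2.5, 6.6]
width: 0.126
grasp_force: 30.0
t: 13.3
position: [0.5888, 0.1537, 0.1085]
orientation: [0.715, 3.058, 0.0]
ft_force: [-3.2, 0.0, 8.5]
width: 0.126
grasp_force: 30.0
t 13.3 yaw 153.67 j7 0.36 tilt 0.07 pos [0.5888 0.1537 0.1085] F [-3.2  0.   8.5] w 11.8 shift to a [ 0.0005 -0.0002  0.0025] rz 0.8
[-0.09378223  0.46994482 -0.02413974]
```

Now I'll press gently on to the stop, up to 4° past it.

```bash
python3 -m crank '[[[0,0,0],[0,0,1],0],[[0,0,0],[0,0,2],0],[[0,0,0],[0,0,3],0],[[0,0,0],[0,0,4],0],[[0,0,0],[0,0,4],0],[[0,0,0],[0,0,4],0]]'
python3 -c 'from h import *;st("a",152.9);print(arm.read_state()["wrist_torque"])'
```

```text
t: 13.8
position: [0.5888, 0.1537, 0.1086]
orientation: [0.817, 3.032, 0.001]
ft_force: [-2.2, -0.3, 10.1]
width: 0.131
grasp_force: 30.7
t 13.8 yaw 149.84 j7 0.3 tilt 0.07 pos [0.5888 0.1537 0.1086] F [-2.2 -0.3 10.1] w 12.3 shift to a [ 0.0005 -0.0003  0.0026] rz -3.1
[-0.18551335  0.50748181  0.56763336]
```

```bash
python3 -m crank '[[[0,0,0],[0,0,0],0.4],[[0,0,0],[0,0,0],0.4],[[0,0,0],[0,0,0],0.4],[[0,0,0],[0,0,0],0.4],[[0,0,-0.03],[0,0,0],0.4],[[0,0,-0.06],[0,0,0],0.4],[[0,0,-0.065],[0,0,0],0.4]]'
python3 -m crank '[[[0.02,-0.023,0],[0,0,-7],0.4],[[0.04,-0.046,0],[0,0,-14],0.4],[[0.06,-0.069,0],[0,0,-21],0.4],[[0.076,-0.087,0],[0,0,-28],0.4],[[0.076,-0.087,0],[0,0,-35],0.4],[[0.076,-0.087,0],[0,0,-42],0.4],[[0.076,-0.087,0],[0,0,-48.8],0.4],[[0.076,-0.087,0],[0,0,-48.8],0.4],[[0.076,-0.087,0],[0,0,-48.8],0.4]]'
python3 - <<'E'
from h import *
st("c",198.7)
cv2.imwrite("pics/w5.png",eyes.read_camera("wrist")[...,::-1])
E
```

```text
t: 14.38
position: [0.59, 0.1544, 0.1768]
orientation: [0.817, 3.03, 0.004]
ft_force: [0.5, 0.6, 1.3]
width: 0.4
grasp_force: 0.0
t: 15.13
position: [0.4791, 0.1162, 0.1724]
orientation: [0.502, -3.101, -0.001]
ft_force: [-0.1, -0.2, -0.3]
width: 0.398
grasp_force: 0.0
t 15.13 yaw -161.63 j7 1.18 tilt 0.03 pos [0.4791 0.1162 0.1724] F [-0.1 -0.2 -0.3] w 37.4 shift to c [0.0006 0.0004 0.0664] rz -0.3
```

View pics/w5.png

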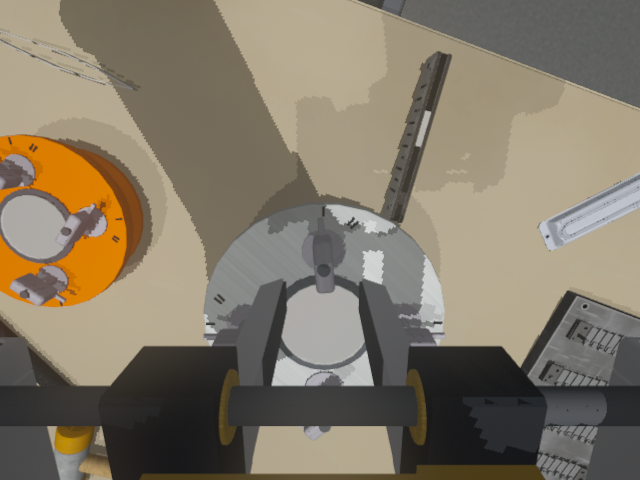

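c (323,255) is centred between the fingers with its nose straight outward. a (323,385) has been turned.

```bash
python3 -m crank '[[[0.0005,0.0005,0.03],[0,0,0],0.4],[[0.0005,0.0005,0.055],[0,0,0],0.4],[[0.0005,0.0005,0.065],[0,0,0],0.4],[[0.0005,0.0005,0.065],[0,0,0],0.4],[[0.0005,0.0005,0.065],[0,0,0],0],[[0.0005,0.0005,0.065],[0,0,0],0],[[0.0005,0.0005,0.065],[0,0,0],0],[[0.0005,0.0005,0.065],[0,0,0],0],[[0.0005,0.0005,0.065],[0,0,0],0],[[0.0005,0.0005,0.065],[0,0,0],0]]'
python3 -m crank '[[[0,0,0],[0,0,6],0],[[0,0,0],[0,0,12],0],[[0,0,0],[0,0,18],0],[[0,0,0],[0,0,24],0],[[0,0,0],[0,0,30],0],[[0,0,0],[0,0,36],0],[[0,0,0],[0,0,40],0],[[0,0,0],[0,0,43],0],[[0,0,0],[0,0,45],0],[[0,0,0],[0,0,47],0],[[0,0,0],[0,0,48.5],0],[[0,0,0],[0,0,48.5],0]]'
python3 -c 'from h import *;st("c",152.9);print(arm.read_state()["wrist_torque"])'
```

```text
t: 16.02
position: [0.479, 0.117, 0.1083]
orientation: [-0.508, 3.099, 0.0]
ft_force: [-2.6, -0.4, 9.2]
width: 0.127
grasp_force: 29.4
t: 17.02
position: [0.4789, 0.1165, 0.1084]
orientation: [0.813, 3.033, -0.0]
ft_force: [-1.3, -2.8, 10.0]
width: 0.134
grasp_force: 29.4
t 17.02 yaw 149.99 j7 0.34 tilt 0.08 pos [0.4789 0.1165 0.1084] F [-1.3 -2.8 10. ] w 12.6 shift to c [ 0.0005 -0.0003  0.0024] rz -2.9
[-0.60075633  0.31105482  0.17679863]
```

```bash
python3 -m crank '[[[0,0,0],[0,0,1],0],[[0,0,0],[0,0,2],0],[[0,0,0],[0,0,2],0]]'
python3 -c 'from h import *;st("c",152.9);print(arm.read_state()["wrist_torque"])'
python3 -m crank '[[[0,0,0],[0,0,0],0.4],[[0,0,0],[0,0,0],0.4],[[0,0,0],[0,0,0],0.4],[[0,0,0],[0,0,0],0.4],[[0,0,-0.03],[0,0,0],0.4],[[0,0,-0.06],[0,0,0],0.4],[[0,0,-0.065],[0,0,0],0.4]]'
python3 -c 'from h import *;st("b",108.7)'
```

```text
t: 17.27
position: [0.4789, 0.1165, 0.1083]
orientation: [0.864, 3.019, -0.0]
ft_force: [-2.0, -2.4, 10.5]
width: 0.132
grasp_force: 29.9
t 17.27 yaw 148.04 j7 0.31 tilt 0.08 pos [0.4789 0.1165 0.1083] F [-2.  -2.4 10.5] w 12.4 shift to c [ 0.0005 -0.0003  0.0023] rz -4.9
[-0.5610545   0.28701241  0.37565321]
t: 17.85
position: [0.4799, 0.1177, 0.1763]
orientation: [0.861, 3.017, 0.003]
ft_force: [1.1, 0.2, 1.3]
width: 0.401
grasp_force: 0.0
t 17.85 yaw 148.14 j7 0.4 tilt 0.24 pos [0.4799 0.1177 0.1763] F [1.1 0.2 1.3] w 37.7 shift to b [0.0088 0.0796 0.0705] rz 39.4
```

```bash
python3 -m crank '[[[0.003,0.027,0],[0,0,7],0.4],[[0.006,0.054,0],[0,0,14],0.4],[[0.009,0.08,0],[0,0,21],0.4],[[0.009,0.08,0],[0,0,28],0.4],[[0.009,0.08,0],[0,0,35],0.4],[[0.009,0.08,0],[0,0,39.4],0.4],[[0.009,0.08,0],[0,0,39.4],0.4],[[0.009,0.08,0],[0,0,39.4],0.4]]'
python3 -c 'from h import *;st("b",108.7)'
```

```text
t: 18.52
position: [0.513, 0.1895, 0.1724]
orientation: [1.827, 2.556, -0.0]
ft_force: [-0.4, 0.1, 0.5]
width: 0.396
grasp_force: 0.0
t 18.52 yaw 108.89 j7 -0.38 tilt 0.01 pos [0.513  0.1895 0.1724] F [-0.4  0.1  0.5] w 37.2 shift to b [0.     0.0018 0.0664] rz 0.2
```

```bash
python3 -m crank '[[[0,0.0018,0.03],[0,0,0],0.4],[[0,0.0018,0.055],[0,0,0],0.4],[[0,0.0018,0.065],[0,0,0],0.4],[[0,0.0018,0.065],[0,0,0],0.4],[[0,0.0018,0.065],[0,0,0],0],[[0,0.0018,0.065],[0,0,0],0],[[0,0.0018,0.065],[0,0,0],0],[[0,0.0018,0.065],[0,0,0],0],[[0,0.0018,0.065],[0,0,0],0],[[0,0.0018,0.065],[0,0,0],0]]'
python3 -m crank '[[[0,0,0],[0,0,6],0],[[0,0,0],[0,0,12],0],[[0,0,0],[0,0,18],0],[[0,0,0],[0,0,24],0],[[0,0,0],[0,0,30],0],[[0,0,0],[0,0,36],0],[[0,0,0],[0,0,40],0],[[0,0,0],[0,0,43],0],[[0,0,0],[0,0,45],0],[[0,0,0],[0,0,47],0],[[0,0,0],[0,0,49.5],0],[[0,0,0],[0,0,49.5],0]]'
python3 -c 'from h import *;st("b",62.9);print(arm.read_state()["wrist_torque"])'
```

```text
t: 19.35
position: [0.5148, 0.1899, 0.1085]
orientation: [1.83, 2.553, 0.0]
ft_force: [-4.7, -2.8, 10.2]
width: 0.129
grasp_force: 30.0
t: 20.35
position: [0.5145, 0.19, 0.1085]
orientation: [2.732, 1.549, 0.0]
ft_force: [-5.2, -2.7, 10.6]
width: 0.129
grasp_force: 31.3
t 20.35 yaw 59.1 j7 -1.22 tilt 0.03 pos [0.5145 0.19   0.1085] F [-5.2 -2.7 10.6] w 12.1 shift to b [0.0001 0.0001 0.0025] rz -3.8
[-0.68685093  1.39324539  0.64287578]
```

```bash
python3 -m crank '[[[0,0,0],[0,0,0],0.4],[[0,0,0],[0,0,0],0.4],[[0,0,0],[0,0,0],0.4],[[0,0,0],[0,0,0],0.4],[[0,0,-0.03],[0,0,0],0.4],[[0,0,-0.06],[0,0,0],0.4],[[0,0,-0.065],[0,0,0],0.4]]'
python3 -m crank '[[[-0.02,0.023,0],[0,0,-7],0.4],[[-0.04,0.046,0],[0,0,-14],0.4],[[-0.06,0.07,0],[0,0,-21],0.4],[[-0.075,0.088,0],[0,0,-28],0.4],[[-0.075,0.088,0],[0,0,-35],0.4],[[-0.075,0.088,0],[0,0,-42],0.4],[[-0.075,0.088,0],[0,0,-49.6],0.4],[[-0.075,0.088,0],[0,0,-49.6],0.4],[[-0.075,0.088,0],[0,0,-49.6],0.4]]'
python3 -c 'from h import *;st("d",108.7)'
```

```text
t: 20.93
position: [0.5164, 0.191, 0.1767]
orientation: [2.731, 1.552, 0.008]
ft_force: [1.1, 0.4, -0.1]
width: 0.397
grasp_force: 0.0
t: 21.68
position: [0.552, 0.0803, 0.1723]
orientation: [-1.833, -2.551, -0.0]
ft_force: [0.0, -0.2, 0.4]
width: 0.399
grasp_force: 0.0
t 21.68 yaw 108.62 j7 -0.15 tilt 0.02 pos [0.552  0.0803 0.1723] F [ 0.  -0.2  0.4] w 37.5 shift to d [-0.0002 -0.0001  0.0663] rz -0.1
```

```bash
python3 -m crank '[[[0,0,0.03],[0,0,0],0.4],[[0,0,0.055],[0,0,0],0.4],[[0,0,0.065],[0,0,0],0.4],[[0,0,0.065],[0,0,0],0.4],[[0,0,0.065],[0,0,0],0],[[0,0,0.065],[0,0,0],0],[[0,0,0.065],[0,0,0],0],[[0,0,0.065],[0,0,0],0],[[0,0,0.065],[0,0,0],0],[[0,0,0.065],[0,0,0],0]]'
python3 -m crank '[[[0,0,0],[0,0,6],0],[[0,0,0],[0,0,12],0],[[0,0,0],[0,0,18],0],[[0,0,0],[0,0,24],0],[[0,0,0],[0,0,30],0],[[0,0,0],[0,0,36],0],[[0,0,0],[0,0,40],0],[[0,0,0],[0,0,43],0],[[0,0,0],[0,0,45],0],[[0,0,0],[0,0,47],0],[[0,0,0],[0,0,49.5],0],[[0,0,0],[0,0,49.5],0]]'
python3 -c 'from h import *;st("d",62.9);print(arm.read_state()["wrist_torque"])'
```

```text
t: 22.52
position: [0.5519, 0.0804, 0.1085]
orientation: [1.829, 2.554, -0.0]
ft_force: [-5.1, -1.2, 10.1]
width: 0.123
grasp_force: 30.0
t: 23.52
position: [0.5519, 0.0804, 0.1085]
orientation: [2.731, 1.551, 0.0]
ft_force: [-5.3, -1.8, 9.7]
width: 0.126
grasp_force: 31.2
t 23.52 yaw 59.17 j7 -0.97 tilt 0.04 pos [0.5519 0.0804 0.1085] F [-5.3 -1.8  9.7] w 11.8 shift to d [-0.0002  0.0001  0.0025] rz -3.7
[-0.50630486  1.2374236   0.64875272]
```

```bash
python3 -m crank '[[[0,0,0],[0,0,0],0.4],[[0,0,0],[0,0,0],0.4],[[0,0,0],[0,0,0],0.4],[[0,0,0],[0,0,0],0.4],[[0,0,-0.03],[0,0,0],0.4],[[0,0,-0.06],[0,0,0],0.4],[[0,0,-0.09],[0,0,0],0.4],[[0.037,-0.044,-0.12],[0,0,0],0.4],[[0.037,-0.044,-0.12],[0,0,0],0.4],[[0.037,-0.044,-0.12],[0,0,0],0.4],[[0.037,-0.044,-0.12],[0,0,0],0.4]]'
python3 - <<'E'
from h import *
st("d",62.9)
im=eyes.read_camera("wrist")[...,::-1];cv2.imwrite("pics/w6.png",cv2.resize(im[110:350,190:450],None,fx=2.5,fy=2.5,interpolation=2))
E
```

```text
t: 24.43
position: [0.533, 0.1358, 0.2282]
orientation: [2.728, 1.557, 0.002]
ft_force: [0.2, -0.7, -0.6]
width: 0.401
grasp_force: 0.0
t 24.43 yaw 59.44 j7 -1.01 tilt 0.08 pos [0.533  0.1358 0.2282] F [ 0.2 -0.7 -0.6] w 37.7 shift to d [-0.0385  0.0445  0.1222] rz -3.5
```

View pics/w6.png

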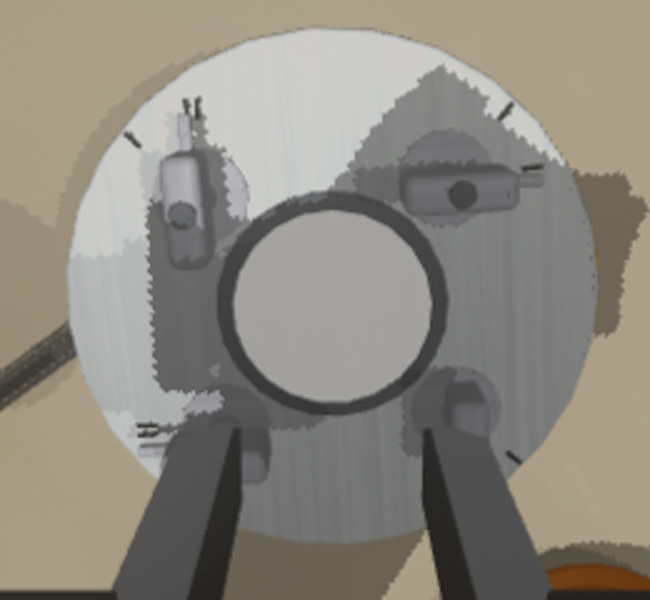

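b (180,210), a (460,190) and c (240,450) point at their double lines, allowing for the height of the noses. d is hidden behind a finger, but it showed the same stop torque at the same angle as b.

```bash
python3 -c 'from station import order;print(order.job_done())'
```

```text
the job is handed in; nothing more can be done
None
```

I turned nuts b and d to their half-way marks, then tightened a, c, b and d home to their stops in that order, and handed the job in at about 24 s; d's final position was confirmed only by its stop torque, not by camera.

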